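# Shake up the lens cleaner on the touch mixer

## Task

Mix the lens cleaner before use: pick up the tall round cleaner bottle that stands at the front of the bench (not the one at the back by the pegboard) and, still holding it upright, press its base down on the round sprung pad of the grey touch mixer until the pad is fully down, and keep it there for about two seconds without ramming it. Then let the pad come back up and stand the bottle upright in the shallow round dark steel dish and let go. Leave the mug and the small carton where they are.

Things in the scene. Friction and masses are not known exactly. Their poses are not given: they have to be found in the camera images.
- bottle: Cleaner bottle standing upright at the front of the bench: pale blue and white, round, 43 mm diameter, 160 mm tall, about 0.2 kg; its rigid closed cap is the top 30 mm, 39 mm diameter, and may be gripped from above. Origin at the centre of the underside, z up along the bottle; yaw does not matter. (The similar bottle at the back by the pegboard is not part of the job.)
- mixer: Touch mixer, fixed to the bench: grey housing 130 x 110 mm (x, y of its own frame), 69 mm tall, small knob and switch on the -x side, and on top, in the middle, a round head 80 mm in diameter that can be pressed down. Origin at the centre of the underside, z up.
- pad_top (a point): Centre of the upper face of the mixer's flat rubber pad, 98 mm above the bench when up; moves down with the head. The pad is 67 mm across inside a raised metal rim 4 mm high (80 mm outside).
- mixer_head (a joint): How far the sprung mixer head is pressed down, in m: 0 fully up, 0.014 fully down against a solid stop. It starts to move at about 5 N and is fully down at about 10 N; it springs back up when unloaded. The bottle's weight alone does not press it down. More than 60 N between bottle and mixer counts as ramming.
- dish: Shallow round dark steel dish, fixed to the bench: 96 mm outer diameter, 14 mm tall, floor 4 mm thick, walls 4 mm, flat inner floor about 78 mm across. Origin at the centre of the underside.
- dish_floor (a point): Centre of the dish's inner floor, 4 mm above the bench; the bottle's underside goes here.
- mug: Blue and white mug, 78 mm diameter, 92 mm tall, loose bystander. Origin near the centre of its underside (including handle), z up.
- carton: Small closed brown cardboard carton, 63 x 105 x 59 mm, loose bystander behind the work. Origin at the centre of its underside, z up.
There are look-alikes about, which are no part of the job. What is shaped like the bottle but purple is not meant.

How it is judged:
By the outcome, as a careful person would: the job done as asked, in the order asked, and still so for the second after the job is handed in, with the robot touching nothing.
It also fails if it takes over 58 s, if anything falls off the work surface, if the arm or the gripper's body presses on something with over 40 N, if the wrist force passes 120 N, or if a joint passes its speed limit or range.

## Robot

A 6-joint arm with a two-finger parallel gripper is mounted at the origin on a cart in front of the work surface, level with it; the furniture and walls round the work are solid. World frame = base frame: x ahead of the robot, y to its left, z up, the work surface at z = 0. Lengths are in m, angles in rad, forces in N, time in s.
With the tool pointing down it reaches from about 0.275 to 0.725 m from the base axis. Payload 5.6 kg.
Tool frame: the origin (TCP) lies between the finger pads; the fingertips stand 14 mm ahead of it and the grasp point (between the pads) lies 5 mm behind it (ctrl.tcp_to_tips is the distance from the TCP to the fingertips, in m); z points along the fingers, y is the line along which they close (so a half turn about z gives the same grasp; the last joint's range is limited). The gripper opens to 85 mm and grips with 20 to 120 N. Pads are 22 mm wide; open, the fingers measure 114 mm over their backs; the gripper's body (76 mm by 85 mm) begins 54 mm behind the grasp point. The pads swing forward as they close: fully open they stand 13 mm farther back than shut.
Start: joints at [-1.013, 0.255, 0.108, 0, -1.424, -0.285], TCP at [0.148, -0.53, 0.245] pointing down, gripper open.
Joint ranges: [-2.95, 2.95], [-1.21, 1.97], [-1.09, 1.5], [-2.87, 1.71], [-2.94, -0.07], [-3.05, 3.05]. Speed limits (rad/s): [2.57, 2.57, 3.14, 3.14, 3.14, 3.14].

## Interface

Orientations are given as a unit quaternion [x, y, z, w].
In Python, from workcell import ctrl gives the robot as it stands. The module is installed in compiled form; this text tells all that it offers.
- The arm moves only by the tool play_rows, never from a script. Its argument "increments" is text: rows parted by semicolons, each of 6 numbers parted by spaces: the shift along the tool's x, y, z each as a share of 0.25 m, from -1 to 1, then the turn, a rotation vector about the tool's x, y, z each as a share of 0.5 rad, from -1 to 1. A call has 1 to 10 rows; each row is the pose to reach, as a shift and turn from the pose commanded when the call began, along the tool's axes at that moment; what a row does not reach only later rows make up. A row lasts 1/8 s, in which the tool goes at most 62.5 mm and 10.7 degrees, less where a joint would pass 70% of its speed; a pose out of reach is approached as far as the arm can. A call with a number of a shift or a turn outside -1 to 1 is refused whole. A call with a gripper value outside its range is refused whole. "gripper" is the opening, from 0 (shut) to 1 (fully open), set as the call begins (left out, the last holds). The fingers move at their own pace and stop on an object; "squeeze" is the grip in N (left out, the last holds). Time passes only in rows, so rows that repeat a pose let the fingers close. It gives the time, the measured TCP pose, the force, the opening and the grip force at its end, in the units of the state.
- ctrl.get_state(): the state, without advancing time (a new reading comes with each control period).
- ctrl.capture(name): name is "side" or "top"; returns a dict with "pixels" (384x512x3 uint8, blue, green, red), "range_z" (384x512 float32, m along the optical axis (not along the pixel's ray), 0 where there is no reading), "fx", "fy", "cx", "cy" (pixels), "T" (4x4, takes a point from camera to world coordinates). Camera axes: x right, y down, z forward; pixel columns grow to the right and rows downward; lengths in m; the calibration is good to about 2 mm. A picture is of the moment at which its call begins.
- ctrl.job_done(): hands the job in; it is judged then, once.
The state is a dict: "clock": time; "joints": joint angles; "joint_vel": joint speeds; "effort": joint torques, N m; "tool_pos": TCP position; "tcp_rot": TCP orientation; "ft_force": force on the tool from outside, world axes, zero at the start; "torque": the same for the moment, N m; "finger_gap": opening from 0.0 (shut) to 1.0 (fully open); "grip_force": force on a finger pad.
Only numpy, scipy, OpenCV 4.12 (cv2) and the standard library are available. Lean on these libraries where they do the work, as an engineer would, in place of code of your own. Each camera call takes 0.05 s, during which the arm holds its last target. There are 200 camera calls.

## Working session

There is one attempt and no reset: what is moved stays moved. The work goes in short steps, Python scripts to look and compute and a tool call to move; the robot and the scene stay as the last step left them, time stands still between calls to the robot, and variables do not carry over. Pictures are saved under pics/ and viewed, at most 10 in all, crops included, and the job is handed in when it is done.

Besides the shell and the picture viewer there is one more tool, called after ">>>" as name(argument=value, ...) on one line, values as JSON. play_rows: Moves the arm, as the interface text tells. Shift numbers are shares of 0.25 m and turn numbers shares of 0.5 rad, none past 1 either way. Its arguments: {"type":"object","properties":{"increments":{"type":"string"},"gripper":{"type":"number"},"squeeze":{"type":"number"}},"required":["increments"]}

```bash
mkdir -p pics
python3 - <<'E'
from workcell import ctrl
import cv2,numpy as np
for n in("side","top"):
    c=ctrl.capture(n);cv2.imwrite(f"pics/{n}0.png",c["pixels"]);np.savez(f"{n}0.npz",**c)
    print(n,c["fx"],c["cx"],c["cy"],c["T"].round(3).tolist())
s=ctrl.get_state();print(s, ctrl.tcp_to_tips)
E
```

```text
side 418.76843161045076 261.71806810616715 190.5021985828631 [[-0.845, -0.296, 0.445, -0.008], [-0.535, 0.464, -0.707, 0.844], [0.003, -0.835, -0.55, 0.79], [0.0, 0.0, 0.0, 1.0]]
top 464.1357378041781 255.3484003511738 190.51149367741596 [[-0.017, -0.991, 0.132, 0.401], [-0.999, 0.01, -0.052, 0.02], [0.05, -0.133, -0.99, 1.244], [0.0, 0.0, 0.0, 1.0]]
{'clock': 0.1, 'joints': array([-1.01337340e+00,  2.55702507e-01,  1.07140322e-01, -3.81666320e-04,
       -1.42390319e+00, -2.84616091e-01]), 'joint_vel': array([-9.06297624e-04, -1.28863645e-03,  2.95650972e-03,  1.29577269e-03,
        7.49267673e-06,  1.22152095e-03]), 'effort': array([-4.57123242e-03, -3.87602985e+01,  2.38470536e+01,  5.37818089e+00,
       -3.90527974e-03, -9.66513696e-07]), 'tool_pos': array([ 0.14812905, -0.52925044,  0.24448718]), 'tcp_rot': array([-1.35952950e-01,  9.90714925e-01,  8.38788531e-04, -1.68790863e-04]), 'ft_force': array([-0.16579221, -0.91774147,  0.54473111]), 'torque': array([-0.00118878,  0.01096099, -0.0051179 ]), 'grip_force': 0.0, 'finger_gap': 0.9968158838683762} 0.014
```

View pics/side0.png

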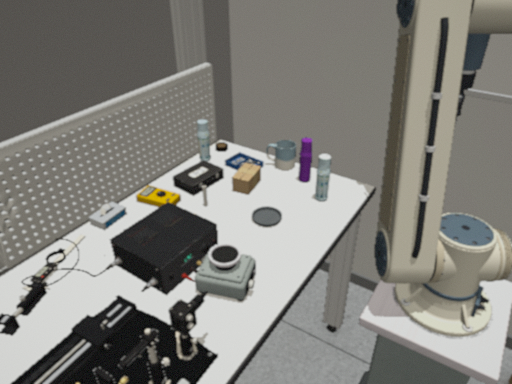

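View pics/top0.png

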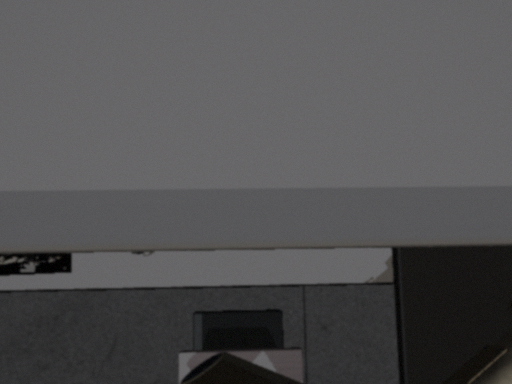

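The side view shows the candidates for the bottle:
- pale blue bottle at the front, (323,178)
- purple look-alike, (306,160)
- similar bottle at the back by the pegboard, (203,140)

The one I want is at (323,178). The dish is at (267,216); the small dark round thing at (222,147) is a look-alike for it. The mixer head is at (225,258), the carton at (247,178) and the mug at (285,155). The top view is mostly blocked by an overhead panel.

```bash
cat > h.py <<'E'
import numpy as np,cv2
def load(n):return dict(np.load(n))
def pts(c,z=None):
    "world points of all pixels: from range, or on plane z"
    v,u=np.mgrid[:384,:512].astype(float)
    d=np.stack([(u-c["cx"])/c["fx"],(v-c["cy"])/c["fy"],np.ones_like(u)],-1)
    R,t=c["T"][:3,:3],c["T"][:3,3]
    if z is None:return d*c["range_z"][...,None]@R.T+t
    w=d@R.T
    return t+w*((z-t[2])/w[...,2])[...,None]
def ray(c,u,v,z):
    d=c["T"][:3,:3]@np.array([(u-c["cx"])/c["fx"],(v-c["cy"])/c["fy"],1]);t=c["T"][:3,3]
    return t+d*(z-t[2])/d[2]
E
python3 - <<'E'
from h import *
c=load("side0.npz");P=pts(c)
im=c["pixels"]
a=cv2.resize(im[135:215,225:345],None,fx=5,fy=5,interpolation=3)
b=cv2.resize(im[235:305,185:265],None,fx=2.5,fy=2.5,interpolation=3)
o=np.zeros((max(a.shape[0],b.shape[0]),a.shape[1]+b.shape[1],3),np.uint8);o[:a.shape[0],:a.shape[1]]=a;o[:b.shape[0],a.shape[1]:]=b
cv2.imwrite("pics/crop1.png",o)
for n,(u,v) in dict(bottle=(323,180),purple=(306,165),back=(203,140),dish=(267,216),mixer=(225,256),carton=(247,176),mug=(285,158),box=(170,240),puck=(222,147)).items():print(n,P[v,u].round(3))
def box(u0,u1,v0,v1,zmin,zmax,n):
    q=P[v0:v1,u0:u1].reshape(-1,3);q=q[(q[:,2]>zmin)&(q[:,2]<zmax)];print(n,len(q),np.percentile(q,[2,50,98],0).round(3).tolist())
box(314,333,150,203,.03,.2,"bottle");box(314,333,150,172,.155,.175,"bottletop")
box(205,245,240,275,.09,.11,"head");box(195,258,240,298,.06,.075,"housing")
box(250,285,205,228,.002,.03,"dish");box(297,313,135,183,.03,.2,"purple")
box(232,262,163,194,.015,.08,"carton");box(265,298,140,170,.015,.12,"mug")
t=load("top0.npz");Q=pts(t)
for v,u in[(50,100),(100,256),(180,256),(200,256),(230,256),(180,450),(230,450),(100,450),(247,256)]:print("top",v,u,Q[v,u].round(3))
E
```

```text
bottle [ 0.433 -0.222  0.082]
purple [ 0.53  -0.295  0.072]
back [ 0.922 -0.222  0.092]
dish [ 0.538 -0.053  0.003]
mixer [0.472 0.249 0.1  ]
carton [ 0.674 -0.145  0.058]
mug [ 0.634 -0.333  0.05 ]
box [0.625 0.276 0.1  ]
puck [ 0.92  -0.33   0.017]
bottle 513 [[0.421, -0.247, 0.033], [0.435, -0.223, 0.104], [0.458, -0.215, 0.16]]
bottletop 64 [[0.425, -0.254, 0.155], [0.44, -0.233, 0.159], [0.457, -0.217, 0.161]]
head 637 [[0.44, 0.209, 0.094], [0.477, 0.244, 0.098], [0.513, 0.282, 0.103]]
housing 891 [[0.418, 0.189, 0.061], [0.459, 0.262, 0.068], [0.569, 0.299, 0.073]]
dish 464 [[0.491, -0.09, 0.002], [0.538, -0.049, 0.005], [0.58, 0.001, 0.015]]
purple 437 [[0.522, -0.32, 0.035], [0.536, -0.297, 0.102], [0.56, -0.289, 0.16]]
carton 620 [[0.657, -0.256, 0.016], [0.684, -0.152, 0.053], [0.784, -0.112, 0.06]]
mug 588 [[0.613, -0.4, 0.018], [0.648, -0.339, 0.063], [0.713, -0.321, 0.09]]
top 50 100 [0.401 0.02  1.244]
top 100 256 [0.401 0.02  1.244]
top 180 256 [0.401 0.02  1.244]
top 200 256 [0.401 0.02  1.244]
top 230 256 [0.401 0.02  1.244]
top 180 450 [0.401 0.02  1.244]
top 230 450 [0.401 0.02  1.244]
top 100 450 [0.401 0.02  1.244]
top 247 256 [0.401 0.02  1.244]
```

View pics/crop1.png

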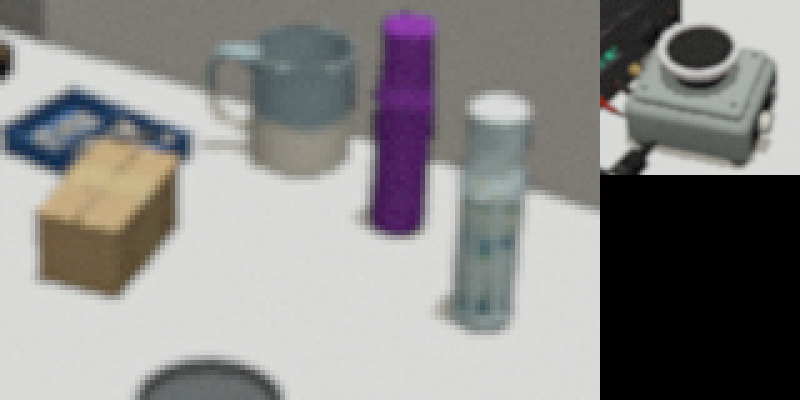

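The crop confirms the choice: the pale blue and white bottle stands at the front, separate from the purple one. The dish, carton, mug and mixer head are all clear.

```bash
cat >> h.py <<'E'
def big(m):
    k,_=cv2.findContours(m.astype(np.uint8),cv2.RETR_EXTERNAL,cv2.CHAIN_APPROX_NONE);return max(k,key=cv2.contourArea)
def roi(m,u0,u1,v0,v1):
    o=np.zeros_like(m);o[v0:v1,u0:u1]=m[v0:v1,u0:u1];return o
def go(x,y,z,cmd=None):
    "shares along the tool axes for reaching x,y,z"
    from workcell import ctrl
    from scipy.spatial.transform import Rotation as R
    s=ctrl.get_state();r=R.from_quat(s["tcp_rot"])
    tilt=r.inv().apply(np.cross(r.as_matrix()[:,2],[0,0,-1]))
    print("pos",s["tool_pos"].round(4),"F",s["ft_force"].round(1),"shares",(r.inv().apply(np.array([x,y,z])-s["tool_pos"])/.25).round(3),"tilt fix",(tilt/.5).round(3))
E
python3 - <<'E'
from h import *
c=load("side0.npz");im=c["pixels"];g=im.max(2)
def fit(m,z,n):
    k=big(m);e=cv2.fitEllipse(k);W=pts(c,z);q=np.array([W[v,u,:2] for u,v in k[:,0]]);(cx,cy),r=cv2.minEnclosingCircle(q.astype(np.float32))
    print(n,np.round(e[0],1),cv2.contourArea(k),"ray",ray(c,*e[0],z)[:2].round(4),"circ",round(cx,4),round(cy,4),round(r,4))
fit(roi(g<150,245,290,203,232),.008,"dish<150")
fit(roi(g<170,245,290,203,232),.008,"dish<170")
fit(roi(g<70,205,245,240,275),.098,"pad")
W=P=pts(c)
for zlo,zhi,rr in((.035,.12,.0215),(.135,.155,.0195)):
    q=P[150:205,314:334].reshape(-1,3);q=q[(q[:,2]>zlo)&(q[:,2]<zhi)&(abs(q[:,0]-.441)<.04)&(abs(q[:,1]+.235)<.04)]
    from scipy.optimize import least_squares
    f=least_squares(lambda p:np.hypot(q[:,0]-p[0],q[:,1]-p[1])-rr,[.445,-.24],loss="soft_l1",f_scale=.002);print("bottle",f.x.round(4),len(q))
q=P[150:172,314:334].reshape(-1,3);q=q[(q[:,2]>.156)];print("top",len(q),q.mean(0).round(4),((q.max(0)+q.min(0))/2).round(4))
q=P[236:280,200:250].reshape(-1,3);q=q[(q[:,2]>.09)&(q[:,2]<.107)];print("head",cv2.minEnclosingCircle(q[:,:2].astype(np.float32)))
go(.444,-.238,.245)
E
```

```text
dish<150 [266.2 216.4] 442.5 ray [ 0.535  -0.0443] circ 0.5359 -0.0455 0.0513
dish<170 [266.4 216.5] 467.5 ray [ 0.5345 -0.0443] circ 0.535 -0.046 0.0543
pad [224.4 253.9] 262.0 ray [0.4786 0.242 ] circ 0.4793 0.2407 0.0292
bottle [ 0.4426 -0.2388] 306
bottle [ 0.4423 -0.2394] 69
top 59 [ 0.4336 -0.2173  0.1698] [0.2259 0.2947 0.4731]
head ((0.5049139261245728, 0.23415863513946533), 0.06968367844820023)
pos [ 0.1481 -0.5293  0.2445] F [-0.2 -0.9  0.5] shares [-1.454e+00  8.030e-01 -1.000e-03] tilt fix [ 0.003 -0.     0.   ]
```

>>> play_rows(increments="-0.725 0.4 0 0 0 0;-0.725 0.4 0 0 0 0;-0.725 0.4 0 0 0 0;-0.725 0.4 0 0 0 0;-0.725 0.4 0 0 0 0", gripper=1)

```text
clock: 0.72
tool_pos: [0.2966, -0.3834, 0.2451]
tcp_rot: [-0.137, 0.991, 0.0, -0.0]
ft_force: [-0.5, 0.3, 0.5]
finger_gap: 0.998
grip_force: 0.0
```

>>> play_rows(increments="-0.725 0.4 0 0 0 0;-0.725 0.4 0 0 0 0;-0.725 0.4 0 0 0 0;-0.725 0.4 0 0 0 0;-0.725 0.4 0 0 0 0;-0.725 0.4 0 0 0 0;-0.725 0.4 0 0 0 0")

```text
clock: 1.6
tool_pos: [0.4426, -0.2404, 0.2454]
tcp_rot: [-0.135, 0.991, -0.0, -0.0]
ft_force: [-0.7, -0.2, 0.4]
finger_gap: 1.001
grip_force: 0.0
```

Run:
```python
from h import *
from workcell import ctrl
c=ctrl.capture("side");np.savez("s1.npz",**c)
cv2.imwrite("pics/s1.png",cv2.resize(c["pixels"][40:220,200:420],None,fx=3,fy=3,interpolation=2))
go(.4425,-.239,.147)
```

```text
pos [ 0.4427 -0.2403  0.2454] F [ 0.2  0.3 -0.5] shares [-0.001  0.005  0.394] tilt fix [-0.  0. -0.]
```

View pics/s1.png

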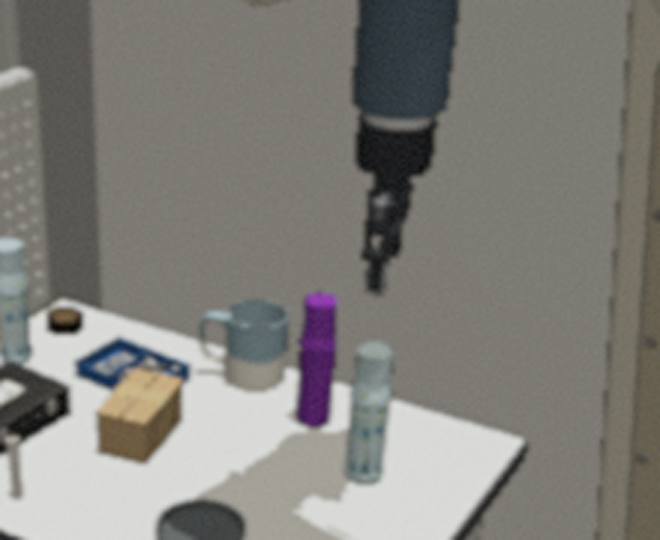

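The open gripper, tips at crop (376,290), hangs right above the bottle cap at (374,350). Next I descend and close.

>>> play_rows(increments="0 0.005 0.15 0 0 0;0 0.005 0.27 0 0 0;0 0.005 0.35 0 0 0;0 0.005 0.393 0 0 0;0 0.005 0.393 0 0 0;0 0.005 0.393 0 0 0")

```text
clock: 2.4
tool_pos: [0.4436, -0.2385, 0.1481]
tcp_rot: [-0.136, 0.991, -0.0, 0.001]
ft_force: [0.6, -0.8, 0.4]
finger_gap: 1.001
grip_force: 0.0
```

>>> play_rows(increments="0 0 0 0 0 0;0 0 0 0 0 0;0 0 0 0 0 0;0 0 0 0 0 0;0 0 0 0 0 0;0 0 0 0 0 0;0 0 0 0 0 0;0 0 0 0 0 0", gripper=0, squeeze=60)

```text
clock: 3.4
tool_pos: [0.4435, -0.2384, 0.1476]
tcp_rot: [-0.136, 0.991, -0.0, 0.001]
ft_force: [-0.9, -1.3, 5.8]
finger_gap: 0.436
grip_force: 60.4
```

>>> play_rows(increments="0 0 -0.1 0 0 0;0 0 -0.25 0 0 0;0 0 -0.45 0 0 0;0 0 -0.6 0 0 0;0 0 -0.6 0 0 0;0 0 -0.6 0 0 0;0 0 -0.6 0 0 0")

```text
clock: 4.28
tool_pos: [0.4424, -0.2378, 0.2952]
tcp_rot: [-0.136, 0.991, 0.001, -0.002]
ft_force: [-0.1, -0.3, -1.1]
finger_gap: 0.437
grip_force: 60.7
```

Run:
```python
from h import *
from workcell import ctrl
c=ctrl.capture("side");np.savez("s2.npz",**c)
cv2.imwrite("pics/s2.png",cv2.resize(c["pixels"][20:220,230:430],None,fx=3,fy=3,interpolation=2))
go(.478,.243,.297);print(ctrl.get_state()["finger_gap"])
```

```text
pos [ 0.4426 -0.2379  0.2955] F [-0.4 -0.8 -1.2] shares [-0.655  1.814 -0.004] tilt fix [ 0.004 -0.005  0.   ]
0.43271272539227296
```

View pics/s2.png

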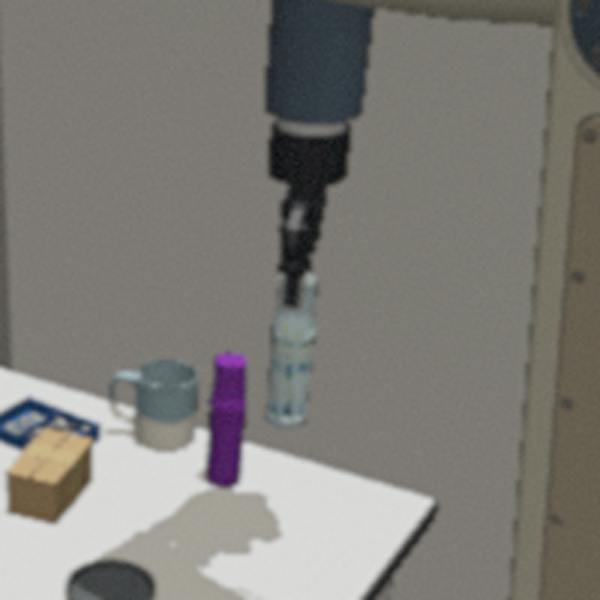

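The bottle is held by the cap at crop (295,300), hanging upright with its base at (290,420). Now the carry to the mixer.

>>> play_rows(increments="-0.05 0.14 0 0 0 0;-0.115 0.32 0 0 0 0;-0.18 0.5 0 0 0 0;-0.25 0.69 0 0 0 0;-0.3 0.83 0 0 0 0;-0.327 0.907 0 0 0 0")

```text
clock: 5.08
tool_pos: [0.4603, 0.004, 0.2962]
tcp_rot: [-0.137, 0.991, 0.0, -0.001]
ft_force: [0.0, -1.0, -1.3]
finger_gap: 0.439
grip_force: 60.8
```

>>> play_rows(increments="-0.05 0.14 0 0 0 0;-0.115 0.32 0 0 0 0;-0.18 0.5 0 0 0 0;-0.25 0.69 0 0 0 0;-0.3 0.83 0 0 0 0;-0.327 0.907 0 0 0 0;-0.327 0.907 0 0 0 0;-0.327 0.907 0 0 0 0")

```text
clock: 6.08
tool_pos: [0.4784, 0.2417, 0.297]
tcp_rot: [-0.136, 0.991, -0.0, -0.0]
ft_force: [-0.6, 0.4, -1.2]
finger_gap: 0.44
grip_force: 60.8
```

Run:
```python
from h import *
from workcell import ctrl
c=ctrl.capture("side");np.savez("s3.npz",**c)
cv2.imwrite("pics/s3.png",cv2.resize(c["pixels"][90:300,150:310],None,fx=2.8,fy=2.8,interpolation=2))
go(.478,.243,.245);print(ctrl.get_state()["finger_gap"])
```

```text
pos [0.4784 0.2416 0.2972] F [ 0.2  0.2 -2.3] shares [0.    0.006 0.209] tilt fix [-0.  0. -0.]
0.43894962585594666
```

View pics/s3.png

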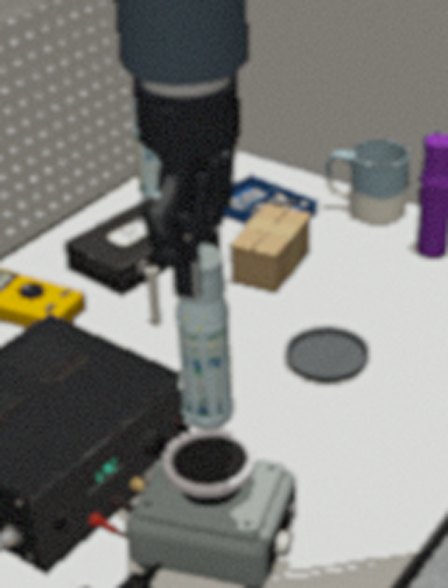

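The bottle hangs over the pad: base at crop (208,415), pad centre at (210,460). I'll check tilt numerically before pressing.

Run:
```python
from h import *
from scipy.optimize import least_squares
c=load("s3.npz");P=pts(c)
q=P[190:245,205:240].reshape(-1,3);q=q[(abs(q[:,0]-.478)<.04)&(abs(q[:,1]-.24)<.04)&(q[:,2]>.14)]
print(np.percentile(q[:,2],[0,1,5,50]).round(4))
for a in(.15,.19,.23):
    w=q[(q[:,2]>a)&(q[:,2]<a+.04)]
    f=least_squares(lambda p:np.hypot(w[:,0]-p[0],w[:,1]-p[1])-.0215,[.478,.242],loss="soft_l1",f_scale=.002);print(a,f.x.round(4),len(w))
```

```text
[0.1479 0.1512 0.1593 0.2286]
0.15 [0.4774 0.2414] 235
0.19 [0.4773 0.2416] 257
0.23 [0.4775 0.2419] 293
```

>>> play_rows(increments="0 0.004 0.06 0 0 0;0 0.004 0.12 0 0 0;0 0.004 0.16 0 0 0;0 0.004 0.18 0 0 0;0 0.004 0.194 0 0 0;0 0.004 0.194 0 0 0;0 0.004 0.194 0 0 0")

```text
clock: 7.0
tool_pos: [0.4783, 0.2437, 0.2489]
tcp_rot: [-0.136, 0.991, 0.0, 0.0]
ft_force: [-0.3, -0.9, -1.3]
finger_gap: 0.441
grip_force: 60.8
```

>>> play_rows(increments="0 0 0.004 0 0 0;0 0 0.008 0 0 0;0 0 0.012 0 0 0;0 0 0.016 0 0 0;0 0 0.02 0 0 0;0 0 0.024 0 0 0;0 0 0.028 0 0 0;0 0 0.032 0 0 0;0 0 0.032 0 0 0")

```text
clock: 8.12
tool_pos: [0.4782, 0.2436, 0.2407]
tcp_rot: [-0.136, 0.991, 0.0, 0.0]
ft_force: [-0.6, -0.0, 4.8]
finger_gap: 0.437
grip_force: 61.3
```

>>> play_rows(increments="0 0 0.004 0 0 0;0 0 0.008 0 0 0;0 0 0.012 0 0 0;0 0 0.016 0 0 0;0 0 0.02 0 0 0;0 0 0.024 0 0 0;0 0 0.028 0 0 0;0 0 0.032 0 0 0;0 0 0.032 0 0 0")

```text
clock: 9.25
tool_pos: [0.4784, 0.2437, 0.2332]
tcp_rot: [-0.136, 0.991, 0.0, 0.001]
ft_force: [-1.1, -0.2, 6.8]
finger_gap: 0.441
grip_force: 61.7
```

>>> play_rows(increments="0 0 0.003 0 0 0;0 0 0.006 0 0 0;0 0 0.006 0 0 0")

```text
clock: 9.62
tool_pos: [0.4784, 0.2436, 0.2318]
tcp_rot: [-0.136, 0.991, 0.0, 0.001]
ft_force: [-0.1, -0.3, 8.2]
finger_gap: 0.439
grip_force: 61.7
```

>>> play_rows(increments="0 0 0.002 0 0 0;0 0 0.004 0 0 0;0 0 0.004 0 0 0")

```text
clock: 10.0
tool_pos: [0.4787, 0.2437, 0.2316]
tcp_rot: [-0.136, 0.991, 0.0, 0.001]
ft_force: [-1.0, -1.5, 10.1]
finger_gap: 0.436
grip_force: 62.1
```

>>> play_rows(increments="0 0 0.002 0 0 0;0 0 0.004 0 0 0;0 0 0.004 0 0 0")

```text
clock: 10.38
tool_pos: [0.4791, 0.2437, 0.2315]
tcp_rot: [-0.136, 0.991, 0.0, 0.002]
ft_force: [-1.4, -0.9, 14.1]
finger_gap: 0.436
grip_force: 62.5
```

>>> play_rows(increments="0 0 0.002 0 0 0;0 0 0.002 0 0 0;0 0 0.002 0 0 0;0 0 0.002 0 0 0;0 0 0.002 0 0 0;0 0 0.002 0 0 0;0 0 0.002 0 0 0;0 0 0.002 0 0 0;0 0 0.002 0 0 0")

```text
clock: 11.5
tool_pos: [0.4792, 0.2438, 0.2315]
tcp_rot: [-0.136, 0.991, 0.001, 0.003]
ft_force: [-2.2, -1.6, 16.7]
finger_gap: 0.438
grip_force: 62.7
```

>>> play_rows(increments="0 0 0 0 0 0;0 0 0 0 0 0;0 0 0 0 0 0;0 0 0 0 0 0;0 0 0 0 0 0;0 0 0 0 0 0;0 0 0 0 0 0")

```text
clock: 12.38
tool_pos: [0.4792, 0.2437, 0.2315]
tcp_rot: [-0.136, 0.991, 0.001, 0.002]
ft_force: [-2.2, -1.9, 16.7]
finger_gap: 0.438
grip_force: 62.7
```

>>> play_rows(increments="0 0 -0.01 0 0 0;0 0 -0.02 0 0 0;0 0 -0.035 0 0 0;0 0 -0.05 0 0 0;0 0 -0.07 0 0 0;0 0 -0.12 0 0 0;0 0 -0.2 0 0 0;0 0 -0.26 0 0 0;0 0 -0.26 0 0 0;0 0 -0.26 0 0 0")

```text
clock: 13.62
tool_pos: [0.4777, 0.2435, 0.2926]
tcp_rot: [-0.136, 0.991, -0.0, -0.001]
ft_force: [0.4, -1.0, -2.0]
finger_gap: 0.433
grip_force: 61.0
```

Run:
```python
from h import *
from workcell import ctrl
c=ctrl.capture("side");np.savez("s4.npz",**c)
go(.535,-.045,.297)
from scipy.optimize import least_squares
P=pts(c);print("pad",P[256,225].round(3))
q=P[190:245,205:240].reshape(-1,3);q=q[(abs(q[:,0]-.478)<.04)&(abs(q[:,1]-.24)<.04)&(q[:,2]>.14)]
for a in(.15,.19,.23):
    w=q[(q[:,2]>a)&(q[:,2]<a+.04)]
    f=least_squares(lambda p:np.hypot(w[:,0]-p[0],w[:,1]-p[1])-.0215,[.478,.242],loss="soft_l1",f_scale=.002);print(a,f.x.round(4),len(w))
```

```text
pos [0.4777 0.2435 0.2925] F [-0.2  0.2 -2.7] shares [ 0.09  -1.173 -0.017] tilt fix [-0.001 -0.004  0.   ]
pad [0.476 0.243 0.093]
0.15 [0.4763 0.2435] 242
0.19 [0.4764 0.2436] 259
0.23 [0.4769 0.2435] 299
```

>>> play_rows(increments="0.01 -0.1 0 0 0 0;0.02 -0.26 0 0 0 0;0.035 -0.43 0 0 0 0;0.045 -0.587 0 0 0 0")

```text
clock: 14.18
tool_pos: [0.5065, 0.0978, 0.2928]
tcp_rot: [-0.136, 0.991, -0.0, -0.001]
ft_force: [0.7, 0.5, -1.3]
finger_gap: 0.44
grip_force: 60.9
```

>>> play_rows(increments="0.01 -0.18 0 0 0 0;0.02 -0.35 0 0 0 0;0.035 -0.5 0 0 0 0;0.045 -0.587 0 0 0 0;0.045 -0.587 0 0 0 0;0.045 -0.587 0 0 0 0")

```text
clock: 14.92
tool_pos: [0.5353, -0.0448, 0.293]
tcp_rot: [-0.136, 0.991, 0.0, -0.0]
ft_force: [-0.0, 1.4, -2.1]
finger_gap: 0.436
grip_force: 60.8
```

Run:
```python
from h import *
from workcell import ctrl
c=ctrl.capture("side");np.savez("s5.npz",**c)
cv2.imwrite("pics/s5.png",cv2.resize(c["pixels"][90:290,190:340],None,fx=2.8,fy=2.8,interpolation=2))
go(.535,-.045,.1516)
```

```text
pos [ 0.5353 -0.0445  0.2932] F [-0.2 -0.3 -1.4] shares [ 0.001 -0.002  0.566] tilt fix [ 0.001 -0.001 -0.   ]
```

View pics/s5.png

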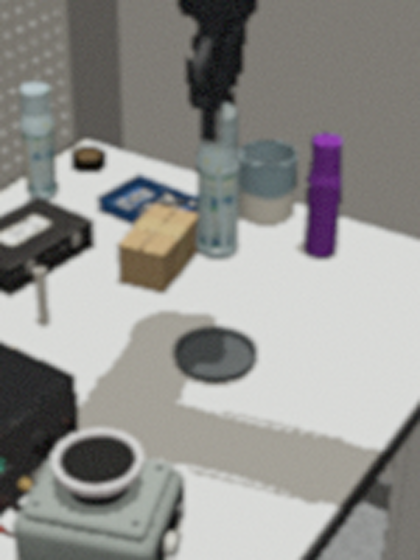

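The bottle, base at crop (217,250), hangs above the dish at (215,353). The mixer pad at (97,460) is back up, and the carton and mug are unmoved. Lowering now.

>>> play_rows(increments="0 0 0.12 0 0 0;0 0 0.28 0 0 0;0 0 0.42 0 0 0;0 0 0.5 0 0 0;0 0 0.54 0 0 0;0 0 0.554 0 0 0;0 0 0.554 0 0 0;0 0 0.554 0 0 0")

```text
clock: 15.98
tool_pos: [0.536, -0.0451, 0.1559]
tcp_rot: [-0.136, 0.991, -0.0, 0.001]
ft_force: [0.0, -0.5, -2.0]
finger_gap: 0.438
grip_force: 60.9
```

>>> play_rows(increments="0 0 0.003 0 0 0;0 0 0.006 0 0 0;0 0 0.009 0 0 0;0 0 0.012 0 0 0;0 0 0.012 0 0 0;0 0 0.012 0 0 0")

```text
clock: 16.73
tool_pos: [0.5355, -0.0451, 0.152]
tcp_rot: [-0.136, 0.991, 0.0, 0.0]
ft_force: [-0.2, -0.0, -1.3]
finger_gap: 0.438
grip_force: 60.9
```

>>> play_rows(increments="0 0 0.002 0 0 0;0 0 0.004 0 0 0;0 0 0.004 0 0 0;0 0 0.004 0 0 0")

```text
clock: 17.23
tool_pos: [0.5359, -0.0452, 0.1517]
tcp_rot: [-0.136, 0.991, -0.0, 0.001]
ft_force: [-0.1, 0.0, 4.2]
finger_gap: 0.439
grip_force: 61.4
```

>>> play_rows(increments="0 0 0 0 0 0;0 0 0 0 0 0;0 0 0 0 0 0;0 0 0 0 0 0;0 0 0 0 0 0;0 0 0 0 0 0;0 0 0 0 0 0;0 0 0 0 0 0", gripper=1)

```text
clock: 18.23
tool_pos: [0.5355, -0.0452, 0.1511]
tcp_rot: [-0.136, 0.991, -0.0, 0.0]
ft_force: [0.6, -0.1, 0.5]
finger_gap: 1.002
grip_force: 0.0
```

>>> play_rows(increments="0 0 -0.04 0 0 0;0 0 -0.12 0 0 0;0 0 -0.25 0 0 0;0 0 -0.4 0 0 0;0 0 -0.5 0 0 0;0 0 -0.5 0 0 0;0 0 -0.5 0 0 0")

```text
clock: 19.1
tool_pos: [0.5352, -0.045, 0.2757]
tcp_rot: [-0.136, 0.991, 0.0, -0.0]
ft_force: [-0.4, 0.4, -1.6]
finger_gap: 0.997
grip_force: 0.0
```

Run:
```python
from h import *
from workcell import ctrl
c=ctrl.capture("side");np.savez("s6.npz",**c)
cv2.imwrite("pics/s6.png",cv2.resize(c["pixels"][90:290,190:340],None,fx=2.8,fy=2.8,interpolation=2))
from scipy.optimize import least_squares
P=pts(c)
q=P[150:225,245:290].reshape(-1,3);q=q[(abs(q[:,0]-.535)<.04)&(abs(q[:,1]+.045)<.04)]
for a in(.03,.07,.1):
    w=q[(q[:,2]>a)&(q[:,2]<a+.04)]
    f=least_squares(lambda p:np.hypot(w[:,0]-p[0],w[:,1]-p[1])-.0215,[.535,-.045],loss="soft_l1",f_scale=.002);print(a,f.x.round(4),len(w))
```

```text
0.03 [ 0.5352 -0.0456] 151
0.07 [ 0.5352 -0.0457] 152
0.1 [ 0.5357 -0.0467] 166
```

View pics/s6.png

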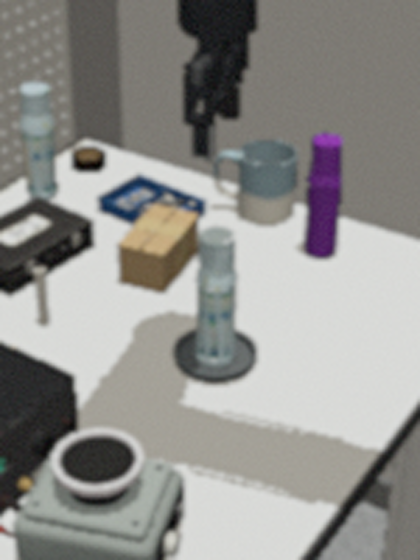

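The bottle stands upright in the dish at crop (215,355), the gripper is clear above it, the pad is up, and the mug and carton are where they were.

```bash
python3 -c "
from workcell import ctrl
print(ctrl.job_done())"
```

```text
the job is handed in; nothing more can be done
None
```

The job is done and handed in at about 19 s: the front bottle was pressed on the mixer pad until it stopped (wrist force peaked near 17 N in the readings), held about 2.4 s, then stood upright in the dark dish and released, with the mug and carton left where they were.

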